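Unscrew the broken-winged cap of a tube canister

TASK

One of the three leaning tube canisters has a screw cap with one half of its wing grip broken off. Unscrew that cap counter-clockwise as far as it will go, so that it can be swapped for a good one, and let go of it. Leave the two whole-winged caps screwed home and do not disturb the glass tubes, the tube shield or the tube puller.

Things in the scene. Friction and masses are not known exactly. Their poses are not given: they have to be found in the camera images.
- chipped_cap (a joint): turn of the cap with the broken wing about its own leaning screw axis: 0 = screwed home, grows counter-clockwise seen from outside (unscrewing), stop at 2.4 rad; starts between 0 and 0.7. It rises 2.5 mm per rad along its axis, stays where it is left (friction 0.08 N m) and is captive: it cannot come off
- chipped_grip (a point): on the screw axis of a 58 mm black cap, 22 mm above its disc, 2 mm below the wing's top edge, 147 mm above the counter: where a TCP would grip. z = outward along the axis, y = along the wing, x = across it; turns and rises with the cap. Wing: metal plate 12 mm thick, 24 mm high, y from -13 (broken end) to +34 mm (whole end). At joint 0 its y is the cradle's y
- sound_a_cap (a joint): a sound cap: 0 = screwed home, grows counter-clockwise seen from outside; must be left at home. Same cap and thread as the chipped one
- sound_a_grip (a point): on the screw axis of a 58 mm black cap, 22 mm above its disc, 2 mm below the wing's top edge, 147 mm above the counter: where a TCP would grip. z = outward along the axis, y = along the wing, x = across it; turns and rises with the cap. Wing: metal plate 12 mm thick, 24 mm high, whole, from y = -34 to +34 mm; sound cap, leave alone
- sound_b_cap (a joint): a sound cap: 0 = screwed home, grows counter-clockwise seen from outside; must be left at home. Same cap and thread as the chipped one
- sound_b_grip (a point): on the screw axis of a 58 mm black cap, 22 mm above its disc, 2 mm below the wing's top edge, 147 mm above the counter: where a TCP would grip. z = outward along the axis, y = along the wing, x = across it; turns and rises with the cap. Wing: metal plate 12 mm thick, 24 mm high, whole, from y = -34 to +34 mm; sound cap, leave alone
- stand_chipped: fixed grey cradle, base plate 130 x 85 x 12 mm (x from -60 to +70 mm of the origin, y +-42 mm), holding an aluminium canister 50 mm across that leans 0.60 rad (34 degrees) from vertical towards the cradle's -x side; origin on the counter, z up, its yaw varies; carries the canister with the broken-winged cap. The three cradles stand in a loose row across the counter, in any order
- stand_sound_a: fixed grey cradle, base plate 130 x 85 x 12 mm (x from -60 to +70 mm of the origin, y +-42 mm), holding an aluminium canister 50 mm across that leans 0.60 rad (34 degrees) from vertical towards the cradle's -x side; origin on the counter, z up, its yaw varies; carries a canister with a sound cap
- stand_sound_b: fixed grey cradle, base plate 130 x 85 x 12 mm (x from -60 to +70 mm of the origin, y +-42 mm), holding an aluminium canister 50 mm across that leans 0.60 rad (34 degrees) from vertical towards the cradle's -x side; origin on the counter, z up, its yaw varies; carries a canister with a sound cap
- tube_a: loose glass rectifier tube standing upright on its black base, 40 mm across and 118 mm tall; fragile bystander; origin at the centre of its underside
- tube_b: loose glass rectifier tube standing upright on its black base, 40 mm across and 118 mm tall; fragile bystander; origin at the centre of its underside
- shield: loose chrome tube shield, a stepped cylinder 35 mm across and 54 mm tall, standing upright; bystander; origin at the centre of its underside
- puller: loose tube puller lying on the counter, 152 mm long: walnut handle 24 mm thick towards -x, flat steel jaw towards +x; bystander; origin on the counter below its middle
Not all that is in view belongs to the job. What is shaped like the stand_sound_b but blue is not meant.

How it is judged:
By the outcome, as a careful person would: the job done as asked, in the order asked, and still so for the second after the job is handed in, with the robot touching nothing.
It also fails if it takes over 45 s, if anything falls off the work surface, if the arm or the gripper's body presses on something with over 40 N, if the wrist force passes 120 N, or if a joint passes its speed limit or range.

ROBOT

A 7-joint arm with a two-finger parallel gripper is mounted at the origin on the work surface. World frame = base frame: x ahead of the robot, y to its left, z up, the work surface at z = 0. Lengths are in m, angles in rad, forces in N, time in s.
With the tool pointing down it reaches from about 0.425 to 0.875 m from the base axis. Payload 8.4 kg.
Tool frame: the origin (TCP) lies between the finger pads, 19 mm behind the fingertips; this is the grasp point; z points along the fingers, y is the direction in which the jaws open and shut (so a half turn about z gives the same grasp; the last joint's range is limited). The gripper opens to 85 mm and grips with 20 to 120 N. Pads are 22 mm wide; open, the fingers measure 114 mm over their backs; the gripper's body (76 mm by 85 mm) begins 54 mm behind the grasp point. The pads swing forward as they close: fully open they stand 13 mm farther back than shut.
Start: joints at [1.107, 0.333, 0.04, 1.465, -0.013, 1.343, -0.059], TCP at [0.232, -0.607, 0.25] pointing down, gripper open.
Joint ranges: [-2.58, 2.58], [-0.38, 2.09], [-1.3, 1.39], [0.25, 2.4], [-1.5, 4.64], [0.08, 2.09], [-2.65, 2.65]. Speed limits (rad/s): [2.22, 2.22, 2.79, 2.79, 3.14, 3.14, 3.14].

INTERFACE

Orientations are given as a unit quaternion [x, y, z, w].
In Python, from bench import manip gives the robot as it stands.
- The arm moves only by the tool send_rows, never from a script. Its argument "deltas" is one flat list of numbers, 7 for each row, row after row: the turn, a rotation vector about the tool's x, y, z as a fraction of full scale, then the shift along the tool's x, y, z as a fraction of full scale, then the finger opening in mm, from 0 to 85.4. In form: [ax, ay, az, x, y, z, grip, ax, ay, az, x, y, z, grip, ...]. A call has 1 to 20 rows; each row shifts and turns the pose as measured when the row begins, along the tool's axes as they then stand; what a row does not reach is not made up. Full scale, the value 1, is 0.5 m for a shift and 4 degrees for a turn. A row lasts 1/12 s, in which the tool goes at most 41.7 mm and 7.16 degrees, less where a joint would pass 70% of its speed; a pose out of reach is approached as far as the arm can. A call with a number of a shift or a turn outside -1 to 1 is refused whole. A call with a gripper value outside its range is refused whole. The fingers move at their own pace and stop on an object; the grip force is fixed at half the most. Time passes only in rows, so rows that do not move let the fingers close. It gives the time, the measured TCP pose, the force and the opening at its end, in the units of the state.
- manip.state(): the state, without advancing time (a new reading comes with each control period).
- manip.snapshot(name): name is "scene" or "side" or "wrist"; returns the picture (480x640x3 uint8, blue, green, red); there is no depth.
- manip.camera_info(name): a dict with "vfov" (degrees; the focal length in pixels is half the picture's height over the tangent of half this angle, whatever the lens; pixels are square), "cx", "cy" (the principal point, pixels), "world_to_cam" (4x4, takes a point from world to camera coordinates). Camera axes: x right, y up, looking along -z (the intrinsics and any distortion apply to the point x, -y, -z); pixel columns grow to the right and rows downward; lengths in m; the calibration is good to about 2 mm. A picture is of the moment at which its call begins: read the wrist's pose just before it. camera_info takes no time and is no camera call; for the wrist camera it gives the pose at the moment of the call.
- manip.hand_in(): hands the job in, once; it reports no verdict.
The state is a dict: "clock": time; "q": joint angles; "qd": joint speeds; "joint_torque": joint torques, N m; "position": TCP position; "orientation": TCP orientation; "force": force on the tool from outside, world axes, zero at the start; "wrist_torque": the same for the moment, N m; "grip_width": finger opening in m.
Only numpy, scipy, OpenCV 4.12 (cv2) and the standard library are available. Lean on these libraries where they do the work, as an engineer would, in place of code of your own. Each camera call takes 0.05 s, during which the arm holds its last target. There are 200 camera calls.

## Working session

There is one attempt and no reset: what is moved stays moved. The work goes in short steps, Python scripts to look and compute and a tool call to move; the robot and the scene stay as the last step left them, time stands still between calls to the robot, and variables do not carry over. Pictures are saved under pics/ and viewed, about 8 in all and at most 12, crops included, and the job is handed in when it is done.

Besides the shell and the picture viewer there is one more tool, called after ">>>" by a JSON object that holds its "name" and its "arguments". send_rows: Moves the arm, as the interface text tells. Its arguments: {"type":"object","properties":{"deltas":{"type":"array"}},"required":["deltas"]}

```bash
mkdir -p pics; python3 - <<'E'
from bench import manip
import cv2
print(manip.state())
for n in("scene","side"):
    cv2.imwrite(f"pics/{n}0.png",manip.snapshot(n)); i=manip.camera_info(n); print(n,i)
print(manip.camera_info("wrist"))
E
```

```text
{'clock': 0.0, 'q': array([ 1.10683046,  0.33389624,  0.03985096,  1.46631438, -0.01338703,
        1.34328098, -0.0585137 ]), 'qd': array([-0.00144263, -0.00070024, -0.00134511, -0.00023082,  0.00052661,
        0.00041992,  0.00104483]), 'joint_torque': array([ 3.00802924e-06, -6.58561063e+01,  1.36521365e+00, -4.05559158e+01,
        1.67826534e-02,  1.26695680e-02, -5.82181292e-05]), 'position': array([ 0.23170112, -0.60683062,  0.2491093 ]), 'orientation': array([ 9.83414589e-01,  1.81370008e-01, -2.04555795e-04, -7.90635036e-04]), 'force': array([ 0.3810869 , -0.10456098,  0.01474822]), 'wrist_torque': array([-0.00614596, -0.0277743 ,  0.04992561]), 'grip_width': 0.08544166394885437}
scene {'vfov': 56.44644868222398, 'cx': 321.4784469571937, 'cy': 234.27825522656775, 'world_to_cam': array([[-0.71742495,  0.69661382, -0.00553389,  0.39606837],
       [-0.55908118, -0.57100806,  0.60114726,  0.30819087],
       [ 0.4156076 ,  0.43437193,  0.79911911, -1.14969713],
       [ 0.        ,  0.        ,  0.        ,  1.        ]])}
side {'vfov': 55.48674118622638, 'cx': 322.00572059752056, 'cy': 236.22623020882074, 'world_to_cam': array([[ 0.8170907 , -0.57649437, -0.00412664, -0.44540247],
       [ 0.35141398,  0.49237444,  0.79628866, -0.31372487],
       [-0.45702407, -0.65209022,  0.60490276, -0.63055009],
       [ 0.        ,  0.        ,  0.        ,  1.        ]])}
{'vfov': 58.181433881934, 'cx': 326.2072184371039, 'cy': 233.15788087609175, 'world_to_cam': array([[ 0.35735965, -0.93396364, -0.00244934, -0.64898442],
       [ 0.88255326,  0.33854444, -0.32632407,  0.04417457],
       [ 0.30560403,  0.11445338,  0.94525478, -0.38147762],
       [ 0.        ,  0.        ,  0.        ,  1.        ]])}
```

View pics/scene0.png

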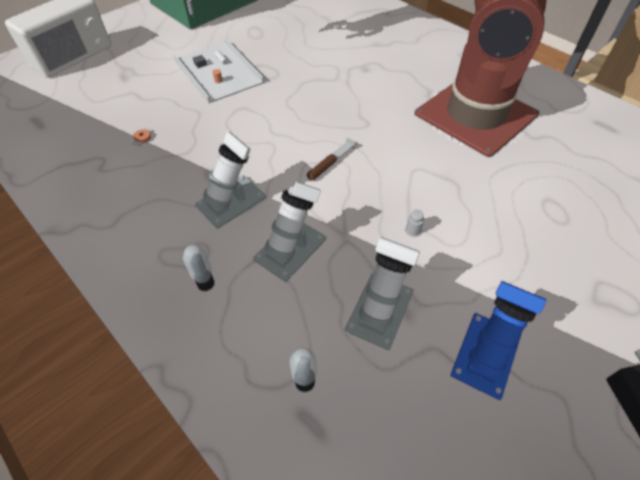

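View pics/side0.png

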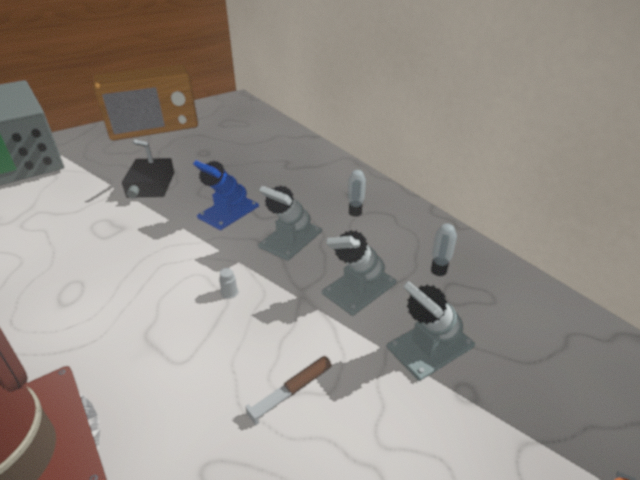

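Candidates (side view): white wings at (273,195), (345,242) and (427,298), plus the blue decoy at (207,168). The middle one looks short-winged, so I'll check it in a close crop.

```bash
python3 - <<'E'
import cv2,numpy as np
s=cv2.imread("pics/side0.png");c=cv2.imread("pics/scene0.png")
a=cv2.resize(s[170:370,240:480],(720,600),interpolation=cv2.INTER_CUBIC)
cv2.imwrite("pics/c1.png",a)
b=cv2.resize(c[120:360,190:430],(600,600),interpolation=cv2.INTER_CUBIC)
cv2.imwrite("pics/c2.png",b)
E
```

```text
(no output)
```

View pics/c1.png

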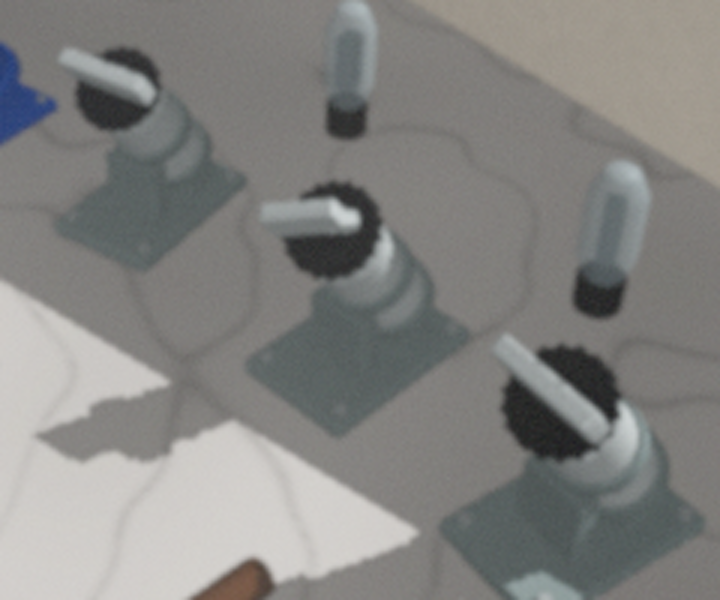

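View pics/c2.png

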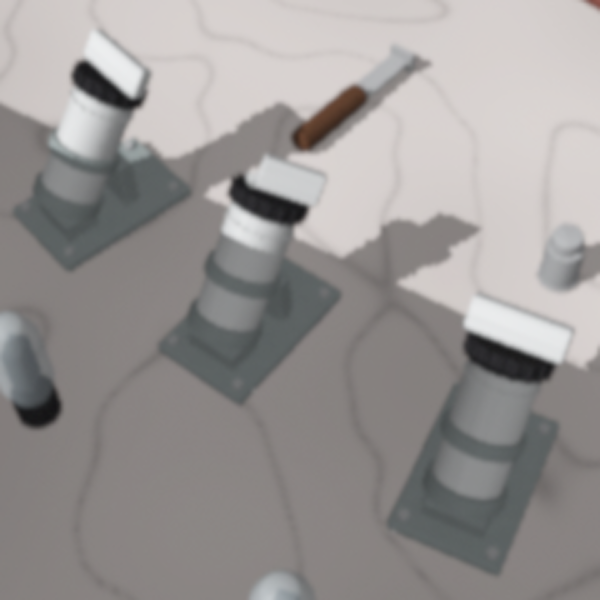

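The middle canister (side (345,242), scene (300,195)) has the broken wing. Its whole end points left in the side view and right in the scene view. Next I'll measure its base plate, cap and wing.

```bash
cat >h.py <<'E'
import numpy as np
from bench import manip
def ray(n,uv,i=None):
    i=i or manip.camera_info(n); f=240/np.tan(np.radians(i["vfov"]/2)); M=i["world_to_cam"];R=M[:3,:3]
    d=R.T@np.array([(uv[0]-i["cx"])/f,-(uv[1]-i["cy"])/f,-1]); return -R.T@M[:3,3],d/np.linalg.norm(d)
def plane(n,uv,z,i=None):
    c,d=ray(n,uv,i); return c+d*(z-c[2])/d[2]
def tri(*rays):
    A=sum(np.eye(3)-np.outer(d,d) for c,d in rays); b=sum((np.eye(3)-np.outer(d,d))@c for c,d in rays)
    p=np.linalg.solve(A,b); return p,[np.linalg.norm((np.eye(3)-np.outer(d,d))@(p-c)) for c,d in rays]
def proj(n,p,i=None):
    i=i or manip.camera_info(n); f=240/np.tan(np.radians(i["vfov"]/2)); q=i["world_to_cam"]@np.r_[p,1]
    return np.array([i["cx"]-f*q[0]/q[2],i["cy"]+f*q[1]/q[2]])
E
python3 - <<'E'
from h import *
np.set_printoptions(precision=4,suppress=True)
S=lambda u,v:(240+u/3,170+v/3)
C=lambda u,v:(190+u/2.5,120+v/2.5)
for p in[(248,365),(338,434),(470,333)]:print("side",plane("side",S(*p),.008))
for p in[(162,347),(240,402),(340,297)]:print("scene",plane("scene",C(*p),.008))
print("cap",tri(ray("side",S(333,230)),ray("scene",C(268,197))))
# wing top edge: whole-end top corner, in side left end mid-face; scene right end top
print("wholetop",tri(ray("side",S(263,213)),ray("scene",C(326,178))))
print("broktop",tri(ray("side",S(335,210)),ray("scene",C(268,158))))
E
```

```text
side [0.554  0.0103 0.008 ]
side [ 0.5641 -0.0707  0.008 ]
side [ 0.6915 -0.0505  0.008 ]
scene [ 0.6909 -0.0443  0.008 ]
scene [0.6804 0.036  0.008 ]
scene [0.5573 0.0185 0.008 ]
cap (array([ 0.5918, -0.0227,  0.1236]), [np.float64(0.0007974563398315894), np.float64(0.0007974563398316232)])
wholetop (array([0.5574, 0.0017, 0.1366]), [np.float64(0.001467861286392806), np.float64(0.0014678612863928072)])
broktop (array([ 0.5823, -0.0333,  0.1496]), [np.float64(0.0020793884463455176), np.float64(0.0020793884463455366)])
```

```bash
cat >>h.py <<'E'
from scipy.spatial.transform import Rotation as Ro
def goal(yaw,th,lean=.6):
    # tool frame: z=-axis, y=cap x, x=cap y
    B=Ro.from_euler('z',yaw)*Ro.from_euler('y',-lean)*Ro.from_euler('z',th)
    b=B.as_matrix(); return Ro.from_matrix(np.c_[b[:,1],b[:,0],-b[:,2]]),b
def delta(pos,R):
    s=manip.state(); T=Ro.from_quat(s["orientation"])
    return T.inv().apply(pos-s["position"]), np.degrees((T.inv()*R).as_rotvec()), s
E
python3 - <<'E'
from h import *
np.set_printoptions(precision=4,suppress=True)
S=lambda u,v:(240+u/3,170+v/3)
C=lambda u,v:(190+u/2.5,120+v/2.5)
print("capR",tri(ray("side",S(118,88)),ray("scene",C(509,355))))
print("capL",tri(ray("side",S(561,403)),ray("scene",C(108,85))))
R,b=goal(.15,.55); print(b)
d,r,s=delta(np.array([.576,-.025,.147])+.1*b[:,2],R); print(d,r,np.linalg.norm(d),np.linalg.norm(r))
E
```

```text
capR (array([0.5704, 0.1888, 0.1213]), [np.float64(0.00066818075635225), np.float64(0.0006681807563523063)])
capL (array([ 0.6012, -0.2009,  0.1215]), [np.float64(0.00013702374327596314), np.float64(0.0001370237432759205)])
[[ 0.6176 -0.5539 -0.5583]
 [ 0.622   0.7785 -0.0844]
 [ 0.4814 -0.2951  0.8253]]
[ 0.474  -0.4328  0.0203] [ -36.8809   15.623  -105.4842] 0.6421887343905893 112.8325423943057
```

>>> {"name": "send_rows", "arguments": {"deltas": [0,0,0,0.059,-0.054,0,50,0,0,0,0.059,-0.054,0,50,0,0,0,0.059,-0.054,0,50,0,0,0,0.059,-0.054,0,50,0,0,0,0.059,-0.054,0,50,0,0,0,0.059,-0.054,0,50,0,0,0,0.059,-0.054,0,50,0,0,0,0.059,-0.054,0,50,0,0,0,0.059,-0.054,0,50,0,0,0,0.059,-0.054,0,50,0,0,0,0.059,-0.054,0,50,0,0,0,0.059,-0.054,0,50,0,0,0,0.059,-0.054,0,50,0,0,0,0.059,-0.054,0,50,0,0,0,0.059,-0.054,0,50,0,0,0,0.059,-0.054,0,50]}}

```text
clock: 1.43
position: [0.5221, -0.0192, 0.242]
orientation: [0.985, 0.172, -0.005, -0.002]
force: [1.3, -0.6, -0.0]
grip_width: 0.0499
```

>>> {"name": "send_rows", "arguments": {"deltas": [-0.325,0.138,-0.93,0,0,0,50,-0.325,0.138,-0.93,0,0,0,50,-0.325,0.138,-0.93,0,0,0,50,-0.325,0.138,-0.93,0,0,0,50,-0.325,0.138,-0.93,0,0,0,50,-0.325,0.138,-0.93,0,0,0,50,-0.325,0.138,-0.93,0,0,0,50,-0.325,0.138,-0.93,0,0,0,50,-0.325,0.138,-0.93,0,0,0,50,-0.325,0.138,-0.93,0,0,0,50,-0.325,0.138,-0.93,0,0,0,50,-0.325,0.138,-0.93,0,0,0,50,-0.325,0.138,-0.93,0,0,0,50,-0.325,0.138,-0.93,0,0,0,50,-0.325,0.138,-0.93,0,0,0,50]}}

```text
clock: 2.68
position: [0.522, -0.0046, 0.2364]
orientation: [0.754, 0.633, 0.096, 0.145]
force: [-1.1, -0.5, -0.1]
grip_width: 0.05
```

```bash
python3 - <<'E'
from h import *
np.set_printoptions(precision=4,suppress=True)
R,b=goal(.15,.55)
d,r,s=delta(np.array([.576,-.025,.147])+.1*b[:,2],R); print(d,r,s["q"],s["position"],s["clock"])
E
```

```text
[-0.0284  0.0005  0.0086] [-17.5038   6.4178 -47.1699] [ 0.4052 -0.125  -0.5325  2.028   0.0987  0.904  -0.3574] [ 0.522  -0.0046  0.2364] 2.6833
```

>>> {"name": "send_rows", "arguments": {"deltas": [-0.335,0.123,-0.905,-0.004,0,0.001,50,-0.335,0.123,-0.905,-0.004,0,0.001,50,-0.335,0.123,-0.905,-0.004,0,0.001,50,-0.335,0.123,-0.905,-0.004,0,0.001,50,-0.335,0.123,-0.905,-0.004,0,0.001,50,-0.335,0.123,-0.905,-0.004,0,0.001,50,-0.335,0.123,-0.905,-0.004,0,0.001,50,-0.335,0.123,-0.905,-0.004,0,0.001,50,-0.335,0.123,-0.905,-0.004,0,0.001,50,-0.335,0.123,-0.905,-0.004,0,0.001,50,-0.335,0.123,-0.905,-0.004,0,0.001,50,-0.335,0.123,-0.905,-0.004,0,0.001,50,-0.335,0.123,-0.905,-0.004,0,0.001,50]}}

```text
clock: 3.77
position: [0.5257, -0.0299, 0.2306]
orientation: [0.383, 0.875, 0.163, 0.249]
force: [0.3, -0.2, -0.4]
grip_width: 0.0498
```

```bash
python3 - <<'E'
from h import *
import cv2
np.set_printoptions(precision=4,suppress=True)
R,b=goal(.15,.55); g=np.array([.576,-.025,.147])
d,r,s=delta(g+.1*b[:,2],R); print(d,r,s["q"],s["position"],s["clock"])
i=manip.camera_info("wrist"); im=manip.snapshot("wrist"); cv2.imwrite("pics/w1.png",im)
for y in(-.013,0,.034): print(y,proj("wrist",g+b[:,1]*y+b[:,2]*.002,i))
print("disc",proj("wrist",g-b[:,2]*.022,i))
E
```

```text
[ 0.0009 -0.0061 -0.0025] [ 0.4504 -0.3665  2.4197] [ 0.1756 -0.2528 -0.1047  2.242  -0.2911  0.5788  1.0092] [ 0.5257 -0.0299  0.2306] 3.7667
-0.013 [313.8998 269.2301]
0 [314.6828 247.357 ]
0.034 [316.8678 186.3271]
disc [315.3236 233.2753]
```

View pics/w1.png

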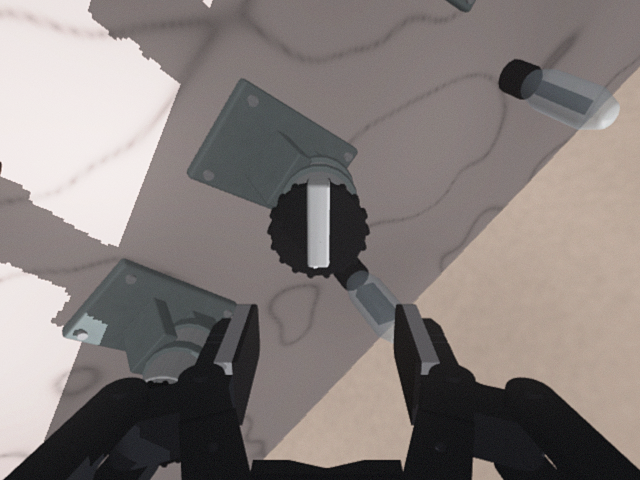

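The wrist view shows the cap disc at about (319,228). The chipped wing runs from its whole end (318,180) to its broken end (318,268). That is a few pixels off the prediction, so I'll refine. q7 would run past its limit on this side, so I'll make a half turn (+180°) before gripping.

```bash
python3 - <<'E'
from h import *
import cv2
np.set_printoptions(precision=4,suppress=True)
im=cv2.imread("pics/w1.png"); g=np.array([.576,-.025,.147]); R,b=goal(.15,.55)
i=manip.camera_info("wrist")
hsv=cv2.cvtColor(im,cv2.COLOR_BGR2GRAY)
roi=np.zeros_like(hsv); roi[150:300,260:380]=1
m=((hsv>130)&(roi>0)).astype(np.uint8)
n,l,st,c=cv2.connectedComponentsWithStats(m); k=1+np.argmax(st[1:,4]); print(st[k],c[k])
cn=cv2.findContours((l==k).astype(np.uint8),0,1)[0][0]; box=cv2.boxPoints(cv2.minAreaRect(cn)); print(box)
bl=((hsv<60)&(roi>0)).astype(np.uint8); ys,xs=np.nonzero(bl); print("black",xs.min(),xs.max(),ys.min(),ys.max())
def cap(uv,h):
    c,d=ray("wrist",uv,i); p=c+d*((g+b[:,2]*h-c)@b[:,2])/(d@b[:,2]); return b.T@(p-g)*1000
for p in box: print(cap(p,.002))
print("disc",cap((319,228),-.022))
for r in range(180,272,8): 
    x=np.nonzero(m[r])[0]; print(r,x.min(),x.max(),end=' | ')
E
```

```text
[ 308  185   22   84 1765] [318.3405 225.1513]
[[308. 185.]
 [329. 185.]
 [329. 268.]
 [308. 268.]]
black 268 368 152 288
[-5.6633 33.9655  2.    ]
[ 5.2572 34.4493  2.    ]
[  7.5335 -12.4001   2.    ]
[ -4.1182 -12.8913   2.    ]
disc [  1.2059   2.9102 -22.    ]Traceback (most recent call last):
  File "<stdin>", line 17, in <module>
    return umr_minimum(a, axis, None, out, keepdims, initial, where)
ValueError: zero-size array to reduction operation minimum which has no identity
```

>>> {"name": "send_rows", "arguments": {"deltas": [0,0,1,0,0,0,50,0,0,1,0,0,0,50,0,0,1,0,0,0,50,0,0,1,0,0,0,50,0,0,1,0,0,0,50,0,0,1,0,0,0,50,0,0,1,0,0,0,50,0,0,1,0,0,0,50,0,0,1,0,0,0,50,0,0,1,0,0,0,50,0,0,1,0,0,0,50,0,0,1,0,0,0,50,0,0,1,0,0,0,50,0,0,1,0,0,0,50,0,0,1,0,0,0,50,0,0,1,0,0,0,50,0,0,1,0,0,0,50,0,0,1,0,0,0,50,0,0,1,0,0,0,50,0,0,1,0,0,0,50]}}

```text
clock: 5.48
position: [0.52, -0.0271, 0.2239]
orientation: [0.878, 0.382, 0.279, 0.07]
force: [0.4, -0.4, -0.2]
grip_width: 0.0498
```

>>> {"name": "send_rows", "arguments": {"deltas": [0,0,1,0,0,0,50,0,0,1,0,0,0,50,0,0,1,0,0,0,50,0,0,1,0,0,0,50,0,0,1,0,0,0,50,0,0,1,0,0,0,50,0,0,1,0,0,0,50,0,0,1,0,0,0,50,0,0,1,0,0,0,50,0,0,1,0,0,0,50,0,0,1,0,0,0,50,0,0,1,0,0,0,50,0,0,1,0,0,0,50,0,0,1,0,0,0,50,0,0,1,0,0,0,50,0,0,1,0,0,0,50,0,0,1,0,0,0,50,0,0,1,0,0,0,50,0,0,1,0,0,0,50,0,0,1,0,0,0,50]}}

```text
clock: 7.15
position: [0.5145, -0.0223, 0.2173]
orientation: [0.905, -0.323, 0.243, -0.133]
force: [0.1, 0.2, -1.0]
grip_width: 0.05
```

```bash
cat > d.py <<'E'
import sys
from h import *
np.set_printoptions(precision=4,suppress=True)
off,th=map(float,sys.argv[1:3])
G=np.array([.5768,-.0242,.1475])
R,b=goal(.15,th); R=R*Ro.from_euler('z',np.pi)
d,r,s=delta(G+(off+.0025*(th-.59))*b[:,2],R)
print("mm",d*1000,"deg",r,"\nq",s["q"],"\nF",s["force"],"tau",s["wrist_torque"],"w",s["grip_width"],"t",s["clock"])
E
python3 d.py .1 .59
```

```text
mm [15.5525 -0.6365 -8.2399] deg [1.6146 1.5678 8.1894] 
q [ 0.7925 -0.2722 -0.652   2.228  -0.5281  0.6415 -1.7955] 
F [ 0.0922  0.2433 -0.9626] tau [-0.0789  0.511   0.0083] w 0.050039843235727584 t 7.15
```

>>> {"name": "send_rows", "arguments": {"deltas": [0.13,0.13,0.7,0.01,0,0.01,50,0.13,0.13,0.7,0.01,0,0.01,50,0.13,0.13,0.7,0.01,0,0.01,50,0,0,0,0,0,0,50]}}

```text
clock: 7.48
position: [0.5319, -0.0308, 0.2089]
orientation: [0.87, -0.396, 0.247, -0.159]
force: [-0.9, -0.2, 0.0]
grip_width: 0.0501
```

```bash
python3 d.py .05 .59
```

```text
mm [ 1.6827 -2.3215 26.2393] deg [ 0.1996 -0.0192 -1.2604] 
q [ 0.8235 -0.2298 -0.6792  2.2329 -0.559   0.5665 -1.9128] 
F [-0.8732 -0.1804  0.013 ] tau [-0.1513  0.5802 -0.0205] w 0.05008056501254057 t 7.4833
```

>>> {"name": "send_rows", "arguments": {"deltas": [0,0,-0.15,0.002,-0.002,0.025,50,0,0,-0.15,0.002,-0.002,0.025,50,0,0,0,0,0,0.025,50,0,0,0,0,0,0,50]}}

```text
clock: 7.82
position: [0.555, -0.027, 0.1787]
orientation: [0.875, -0.386, 0.248, -0.156]
force: [-0.5, 0.6, -0.4]
grip_width: 0.05
```

```bash
python3 d.py 0 .59; python3 - <<'E'
from h import *
import cv2
cv2.imwrite("pics/w2.png",manip.snapshot("wrist"))
i=manip.camera_info("wrist");G=np.array([.5768,-.0242,.1475]);R,b=goal(.15,.59)
for y in(-.013,.034):
  for x in (-.006,.006): print(proj("wrist",G+b@np.array([x,y,.002]),i))
E
```

```text
mm [ 0.7436 -0.4432 38.1431] deg [0.347  0.0409 0.0598] 
q [ 0.8425 -0.1193 -0.7541  2.2228 -0.4639  0.4598 -1.9731] 
F [-0.4507  0.5945 -0.3509] tau [-0.0848  0.6186  0.0226] w 0.04999911873334107 t 7.8167
[338.96676137 266.88921904]
[309.5401677  266.91162966]
[337.81653902 364.24431463]
[310.76264113 364.2932666 ]
```

View pics/w2.png

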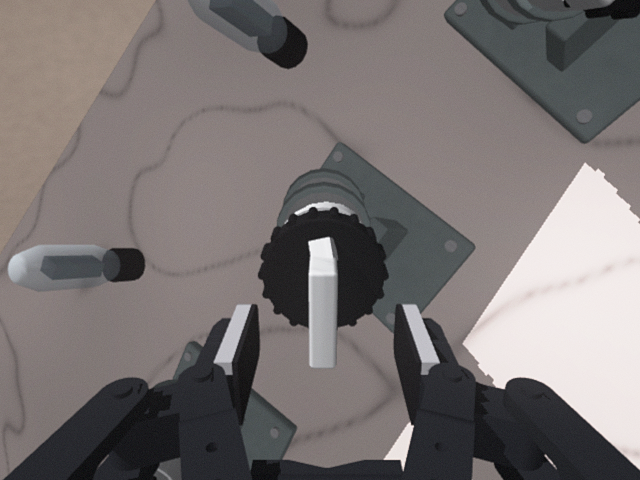

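The wing in the wrist view spans x 309–336, with the whole end at row 366 and the broken slope at rows 240–275. This matches the prediction to 1–2 px and sits centred between the fingers, so I'll advance and close.

>>> {"name": "send_rows", "arguments": {"deltas": [0.02,0,0,0.0005,0,0.026,50,0.02,0,0,0.0005,0,0.026,50,0.02,0,0,0,0,0.02,50,0,0,0,0,0,0,50]}}

```text
clock: 8.2
position: [0.575, -0.0246, 0.1515]
orientation: [0.875, -0.385, 0.25, -0.156]
force: [-0.6, -0.6, -0.8]
grip_width: 0.0498
```

```bash
python3 d.py 0 .59
```

```text
mm [-0.5299  0.4799  4.3128] deg [ 0.1714 -0.05    0.171 ] 
q [ 0.8508 -0.0119 -0.8074  2.2132 -0.3231  0.3637 -2.0896] 
F [-0.5979 -0.5914 -0.8406] tau [-0.0425  0.5656 -0.0301] w 0.04983842694577978 t 8.2
```

>>> {"name": "send_rows", "arguments": {"deltas": [0,0,0,-0.001,0.001,0.005,10,0,0,0,0,0,0,0,0,0,0,0,0,0,0,0,0,0,0,0,0,0,0,0,0,0,0,0,0,0,0,0,0,0,0,0]}}

```text
clock: 8.7
position: [0.5751, -0.024, 0.1513]
orientation: [0.875, -0.384, 0.25, -0.156]
force: [16.2, 1.0, -17.6]
grip_width: 0.0103
```

```bash
python3 d.py 0 .59
```

```text
mm [-0.0396  0.9225  4.0935] deg [ 0.1894 -0.1221  0.2765] 
q [ 0.8496 -0.012  -0.8089  2.2139 -0.3175  0.3616 -2.0953] 
F [ 16.1946   1.0343 -17.589 ] tau [-0.3307 -0.1417 -0.3042] w 0.010295104810419365 t 8.7
```

>>> {"name": "send_rows", "arguments": {"deltas": [0,0,-0.5,0,0,0,0,0,0,-1,0,0,-0.0003,0,0,0,-1,0,0,-0.0003,0,0,0,-1,0,0,-0.0003,0,0,0,-1,0,0,-0.0003,0]}}

```text
clock: 9.12
position: [0.5749, -0.0238, 0.152]
orientation: [0.925, -0.238, 0.273, -0.114]
force: [11.5, 2.3, -11.6]
grip_width: 0.0105
```

```bash
python3 d.py 0 .59
```

```text
mm [-0.4839  1.1372  4.7647] deg [ 0.1268 -0.2007 18.8756] 
q [ 0.8425 -0.0152 -0.8013  2.2156 -0.3247  0.3604 -1.7649] 
F [ 11.5164   2.2521 -11.61  ] tau [-0.0804 -0.0244 -0.1789] w 0.010544630897678904 t 9.1167
```

>>> {"name": "send_rows", "arguments": {"deltas": [0,0,-1,0,0,-0.0003,0,0,0,-1,0,0,-0.0003,0,0,0,-1,0,0,-0.0003,0,0,0,-1,0,0,-0.0003,0,0,0,-1,0,0,-0.0003,0,0,0,-1,0,0,-0.0003,0,0,0,-1,0,0,-0.0003,0,0,0,-1,0,0,-0.0003,0,0,0,-1,0,0,-0.0003,0,0,0,-1,0,0,-0.0003,0,0,0,-1,0,0,-0.0003,0,0,0,-1,0,0,-0.0003,0]}}

```text
clock: 10.12
position: [0.5738, -0.0232, 0.154]
orientation: [0.938, 0.18, 0.298, 0.014]
force: [11.3, 0.6, -11.0]
grip_width: 0.0107
```

```bash
python3 d.py 0 2.4
```

```text
mm [-1.678   1.1196  2.4401] deg [  0.3628  -0.1237 -34.3367] 
q [ 0.8124 -0.0251 -0.7707  2.2203 -0.3429  0.3605 -0.87  ] 
F [ 11.3059   0.6294 -10.9537] tau [-0.1297 -0.0224 -0.1056] w 0.010659871669630354 t 10.1167
```

Going well: the grip holds and forces are low. About 34° left, and I'll go a little past that to reach the stop.

>>> {"name": "send_rows", "arguments": {"deltas": [0,0,-1,0,0,-0.0003,0,0,0,-1,0,0,-0.0003,0,0,0,-1,0,0,-0.0003,0,0,0,-1,0,0,-0.0003,0,0,0,-1,0,0,-0.0003,0,0,0,-1,0,0,-0.0003,0,0,0,-0.8,0,0,-0.0003,0]}}

```text
clock: 10.7
position: [0.5728, -0.0227, 0.1549]
orientation: [0.864, 0.406, 0.286, 0.087]
force: [12.0, 1.0, -12.1]
grip_width: 0.0106
```

```bash
python3 d.py 0 2.4
```

```text
mm [-2.2547  0.7507  3.6886] deg [ 0.4458 -0.107  -5.6713] 
q [ 0.7887 -0.0309 -0.747   2.2237 -0.3523  0.3609 -0.363 ] 
F [ 12.0003   1.016  -12.1249] tau [-0.1336 -0.0192 -0.1032] w 0.01056383465047268 t 10.7
```

>>> {"name": "send_rows", "arguments": {"deltas": [0,0,-0.6,0,0,-0.0002,0,0,0,-0.6,0,0,-0.0002,0,0,0,-0.6,0,0,-0.0002,0]}}

```text
clock: 10.95
position: [0.5726, -0.0227, 0.1551]
orientation: [0.835, 0.462, 0.28, 0.106]
force: [13.3, 1.5, -13.4]
grip_width: 0.0105
```

```bash
python3 d.py 0 2.4
```

```text
mm [-2.3304  0.5787  4.0129] deg [ 0.4929 -0.1077  1.9498] 
q [ 0.7815 -0.0326 -0.7397  2.225  -0.3556  0.3604 -0.2273] 
F [ 13.2605   1.4834 -13.3789] tau [ 0.2541 -0.1508 -0.5212] w 0.010481526158545737 t 10.95
```

>>> {"name": "send_rows", "arguments": {"deltas": [0,0,-0.8,0,0,0,0,0,0,-0.8,0,0,0,0,0,0,-0.8,0,0,0,0]}}

```text
clock: 11.2
position: [0.5724, -0.0225, 0.1552]
orientation: [0.793, 0.53, 0.271, 0.129]
force: [8.5, 2.7, -8.1]
grip_width: 0.0105
```

```bash
python3 d.py 0 2.4
```

```text
mm [-2.514   0.3183  4.0868] deg [ 0.5111 -0.1554 11.4459] 
q [ 0.7721 -0.0333 -0.7298  2.2261 -0.3615  0.3597 -0.0557] 
F [ 8.501   2.6952 -8.1475] tau [ 1.5627  0.294  -1.7045] w 0.010469239382640232 t 11.2
```

Wrist torque about the axis jumped from 0.1 to about 2.3 N m and the tool slipped past the expected 2.4 rad, so the stop is reached. Release and retreat along the axis.

>>> {"name": "send_rows", "arguments": {"deltas": [0,0,0,0,0,0,50,0,0,0,0,0,0,50,0,0,0,0,0,0,50,0,0,0,0,0,0,50,0,0,0,0,0,-0.03,50,0,0,0,0,0,-0.04,50,0,0,0,0,0,-0.04,50,0,0,0,0,0,-0.04,50,0,0,0,0,0,0,50]}}

```text
clock: 11.95
position: [0.5275, -0.0287, 0.2199]
orientation: [0.793, 0.53, 0.271, 0.128]
force: [0.7, -0.1, 0.6]
grip_width: 0.0499
```

```bash
python3 d.py 0 2.4; python3 - <<'E'
from h import *
import cv2
im=manip.snapshot("wrist"); i=manip.camera_info("wrist"); cv2.imwrite("pics/w3.png",im)
G=np.array([.5768,-.0242,.1475]);
for th in (2.2,2.4):
  R,b=goal(.15,th)
  print(th,[proj("wrist",G+b@np.array([0,y,.002+.0025*(th-.59)]),i).round(1) for y in(-.013,0,.034)])
a=manip.snapshot("side");cv2.imwrite("pics/side1.png",cv2.resize(a[140:380,180:500],(800,600)))
E
```

```text
mm [-2.8366  0.7358 83.109 ] deg [ 0.465  -0.2197 11.4456] 
q [ 0.7657 -0.2578 -0.6199  2.2378 -0.5619  0.5829  0.1146] 
F [ 0.683  -0.0627  0.606 ] tau [-0.1045  0.5819  0.0021] w 0.04986151596499123 t 11.95
2.2 [array([339.6, 239.9]), array([329.6, 261.8]), array([304.9, 315.6])]
2.4 [array([334.8, 238.8]), array([329.6, 262.1]), array([316.9, 319.3])]
```

View pics/w3.png

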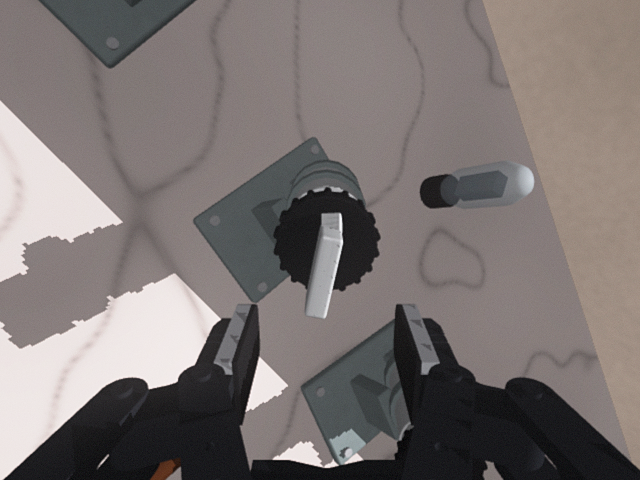

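View pics/side1.png

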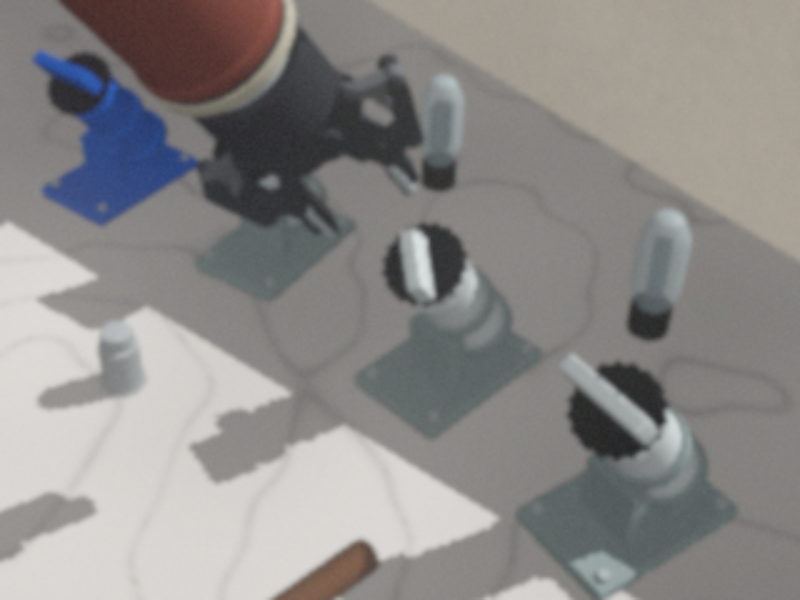

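The wrist view shows the wing's whole end at about (316,316) with edge slope −0.20 to −0.21. The prediction at 2.4 rad is −0.22, so the cap is at its stop. The side view shows the neighbouring sound cap, tubes, shield and puller unmoved, and the gripper clear. Handing in.

```bash
python3 -c "
from bench import manip
print(manip.hand_in())"
```

```text
the job is handed in; nothing more can be done
None
```

I unscrewed the cap with the broken wing, on the middle canister, from about 0.59 rad to its stop at 2.4 rad. I then let go, backed the gripper about 80 mm out along the screw axis, and handed the job in at about 12 s.

**Stop reached:** The wrist torque rose from about 0.1 to 2.3 N m as the tool turned about 11° past the expected stop. The pads or arm gave way over those 11°. In the picture after release, the wing's slope was −0.20 to −0.21 against −0.22 predicted for 2.4 rad, so it agrees to within a degree or two.

**Neighbours:** In the last side view one sound cap, both tubes and the shield look as they did at the start. The puller was only partly in that crop. The other sound cap was hidden behind the gripper, so I did not check it by eye; the tool stayed about 180 mm away from it while working. The force reading after release was about 1 N.

**Disagreements:** The fingers read 10.3–10.7 mm on a wing given as 12 mm thick. The grip sat about 4 mm higher on the wing than planned, but it held for the whole turn. Wrist force readings taken between moves were at most about 24 N.

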